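Turn a bin lid over against a riser

TASK

The bin lid lies hollow side down on the bench. Turn it over on to the steel riser to serve as a parts tray: slide it along the bench up against the riser's upright front, push and lift its near edge until it stands on edge there and tips over on to the deck, then push it fully home, square against the riser's back lip, hollow side up. Its plastic flange chips easily, so never push it with more than 25 N, and leave the carton, the tape and the can where they are.

Things in the scene. Friction and masses are not known exactly. Their poses are not given: they have to be found in the camera images.
- lid: Loose off-white plastic bin lid, 0.1-0.21 kg, 19 mm thick. Plate 110 (x) by 130 (y) by 5 mm; under it a hollow skirt, 14 mm deep, wall 4 mm, set in 12 mm from the plate's edges. Too wide to grasp across. Origin: centre of the open underside; z points to the plate's outer face at z = 19 mm. Starts z up on the bench, 20-70 mm before the riser, a 130 mm side towards it within 0.3 rad. Turned over: z down.
- riser: Fixed low steel riser, front turned roughly to -y. Origin: centre of its underside; x points from front to back, y along the front. Upright front face 260 mm wide, 23 mm high, at x = -70 mm. Flat deck at z = 23 mm from x = -70 to 58 mm; the back lip's face is at x = 58 mm, 30 mm higher than the deck. Lid home: its centre at x = 3 mm. A stood-up lid may lean there until pushed on.
- carton: Bystander: taped cardboard carton 100 x 75 x 60 mm, origin at the centre of its underside.
- tape: Bystander: roll core of tape lying flat, 96 mm outside, 25 mm high, origin at the centre of its underside.
- can: Bystander: steel can 60 mm across, 70 mm high, standing; origin at the centre of its underside.
Things that resemble listed ones, but are neither listed nor needed, are in the scene too. Several things have the shape of the lid; the one meant has the colours described above.

How it is judged:
By the outcome, as a careful person would: the job done as asked, in the order asked, and still so for the second after the job is handed in, with the robot touching nothing.
It also fails if it takes over 72 s, if anything falls off the work surface, if the arm or the gripper's body presses on something with over 40 N, if the wrist force passes 120 N, or if a joint passes its speed limit or range.

ROBOT

A 6-joint arm with a two-finger parallel gripper is mounted at the origin on the work surface. World frame = base frame: x ahead of the robot, y to its left, z up, the work surface at z = 0. Lengths are in m, angles in rad, forces in N, time in s.
With the tool pointing down it reaches from about 0.425 to 0.95 m from the base axis. Payload 3.5 kg.
Tool frame: the origin (TCP) lies on the centre line of the jaws, within the pads' length; the fingertips stand 14 mm ahead of it and the grasp point (between the pads) lies 5 mm behind it (ctrl.finger_overhang is the distance from the TCP to the fingertips, in m); z points along the fingers, y is the line along which they close (so a half turn about z gives the same grasp; the last joint's range is limited). The gripper opens to 85 mm and grips with 20 to 120 N. Pads are 22 mm wide; open, the fingers measure 114 mm over their backs; the gripper's body (76 mm by 85 mm) begins 54 mm behind the grasp point. The pads swing forward as they close: fully open they stand 13 mm farther back than shut.
Start: joints at [-1.334, 0.286, 1.577, -0, 1.279, -0.15], TCP at [0.255, -0.625, 0.245] pointing down, gripper open.
Joint ranges: [-2.77, 2.77], [-0.9, 2.22], [0.21, 2.48], [-1.53, 4.67], [0.24, 2.81], [-2.84, 2.84]. Speed limits (rad/s): [2.79, 2.79, 3.14, 3.14, 3.14, 3.14].

INTERFACE

Orientations are given as a unit quaternion [x, y, z, w].
In Python, from plant import ctrl gives the robot as it stands.
- The arm moves only by the tool send_rows, never from a script. Its argument "moves" is text: rows parted by semicolons, each of 7 numbers parted by spaces: the turn, a rotation vector about the tool's x, y, z in units of 360 degrees (1.0 is 360 degrees), then the shift along the tool's x, y, z in units of 20 cm (1.0 is 20 cm), then the gripper's target within -1 to 1 (fully open at 1, half-way at 0, shut at -1). A call has 1 to 12 rows; each row is the pose to reach, as a shift and turn from the pose commanded when the call began, along the tool's axes at that moment, turning the shorter way round; what a row does not reach only later rows make up. A row lasts 1/8 s, in which the tool goes at most 62.5 mm and 10.7 degrees, less where a joint would pass 70% of its speed; a pose out of reach is approached as far as the arm can. A call with a number of a shift or a turn outside -1 to 1 is refused whole. A call with a gripper value outside its range is refused whole. The fingers move at their own pace and stop on an object; "newtons" is the grip in N (left out, the last holds). Time passes only in rows, so rows that repeat a pose let the fingers close. It gives the time, the measured TCP pose, the force, the opening and the grip force at its end, in the units of the state.
- ctrl.get_state(): the state, without advancing time (a new reading comes with each control period).
- ctrl.read_camera(name): name is "scene" or "top" or "wrist"; returns a dict with "image" (400x640x3 uint8, red, green, blue), "fovy" (degrees; the focal length in pixels is half the picture's height over the tangent of half this angle, whatever the lens; pixels are square), "cx", "cy" (the principal point, pixels), "distortion" ([k1, k2, p1, p2, k3] as OpenCV has them; the pictures are not rectified), "extrinsics" (4x4, takes a point from camera to world coordinates). Camera axes: x right, y up, looking along -z (the intrinsics and any distortion apply to the point x, -y, -z); pixel columns grow to the right and rows downward; lengths in m; the calibration is good to about 2 mm. A picture is of the moment at which its call begins. There is no depth.
- ctrl.sign_off(): hands the job in; it is judged then, once.
The state is a dict: "time": time; "qpos": joint angles; "dq": joint speeds; "joint_efforts": joint torques, N m; "eef_pos": TCP position; "tcp_rot": TCP orientation; "contact_force": force on the tool from outside, world axes, zero at the start; "wrist_torque": the same for the moment, N m; "opening": opening from 0.0 (shut) to 1.0 (fully open); "finger_force": force on a finger pad.
Only numpy, scipy, OpenCV 4.12 (cv2) and the standard library are available. Lean on these libraries where they do the work, as an engineer would, in place of code of your own. Each camera call takes 0.05 s, during which the arm holds its last target. There are 200 camera calls.

## Working session

There is one attempt and no reset: what is moved stays moved. The work goes in short steps, Python scripts to look and compute and a tool call to move; the robot and the scene stay as the last step left them, time stands still between calls to the robot, and variables do not carry over. Pictures are saved under pics/ and viewed, at most 10 in all, crops included, and the job is handed in when it is done.

Besides the shell and the picture viewer there is one more tool, called as name(argument=value, ...) on one line, values as JSON. send_rows: Moves the arm, as the interface text tells. Its arguments: {"type":"object","properties":{"moves":{"type":"string"},"newtons":{"type":"number"}},"required":["moves"]}

```bash
ls; mkdir -p pics
cat > h.py <<'E'
import numpy as np, cv2
from plant import ctrl
def cam(n):
    d=ctrl.read_camera(n); im=d["image"]; f=im.shape[0]/2/np.tan(np.radians(d["fovy"])/2)
    d["K"]=np.array([[f,0,d["cx"]],[0,f,d["cy"]],[0,0,1]]); d["D"]=np.array(d["distortion"],float); d["E"]=np.array(d["extrinsics"]); return d
def ray(d,px):
    p=cv2.undistortPoints(np.array(px,float).reshape(-1,1,2),d["K"],d["D"]).reshape(-1,2)
    v=np.c_[p[:,0],-p[:,1],-np.ones(len(p))]@d["E"][:3,:3].T
    return d["E"][:3,3],v
def onz(d,px,z):
    o,v=ray(d,px); return o+v*((z-o[2])/v[:,2])[:,None]
def proj(d,P):
    c=(np.array(P,float).reshape(-1,3)-d["E"][:3,3])@d["E"][:3,:3]
    c=c*[1,-1,-1]
    return cv2.projectPoints(c,np.zeros(3),np.zeros(3),d["K"],d["D"])[0].reshape(-1,2)
def save(im,n): cv2.imwrite("pics/"+n,im[:,:,::-1])
E
python3 - <<'E'
from h import *
a=cam("top");b=cam("scene")
save(a["image"],"top0.png");save(b["image"],"scene0.png")
for d in(a,b):print(d["E"].round(3).tolist(),d["K"][0,0],d["D"])
print(ctrl.get_state())
E
```

```text
pics
[[0.029, 0.998, -0.05, 0.516], [-1.0, 0.029, 0.004, -0.033], [0.005, 0.05, 0.999, 1.459], [0.0, 0.0, 0.0, 1.0]] 485.786499673931 [-0.10266191  0.          0.          0.          0.        ]
[[0.445, -0.763, 0.469, 1.319], [0.895, 0.376, -0.24, -0.407], [0.007, 0.526, 0.85, 1.371], [0.0, 0.0, 0.0, 1.0]] 502.8312119279276 [-0.14308294  0.          0.          0.          0.        ]
{'time': 0.1, 'qpos': array([-1.33398274e+00,  2.87129293e-01,  1.57804993e+00, -9.19715109e-06,
        1.27860634e+00, -1.50003982e-01]), 'dq': array([-0.00161953, -0.00255239, -0.00337267, -0.00081988, -0.00018075,
        0.00030049]), 'joint_efforts': array([ 6.58444333e-04, -4.07296908e+01, -2.93699026e+01, -1.30331814e-04,
        3.39699349e-03,  1.18733831e-05]), 'eef_pos': array([ 0.25452597, -0.62455407,  0.24404019]), 'tcp_rot': array([ 9.81353907e-01,  1.92206420e-01, -5.19745515e-05, -1.09523168e-03]), 'contact_force': array([-0.38030623, -0.81866243,  0.50936519]), 'wrist_torque': array([0.04533976, 0.0236977 , 0.05125845]), 'finger_force': 0.0, 'opening': 0.999308478404212}
```

View pics/top0.png

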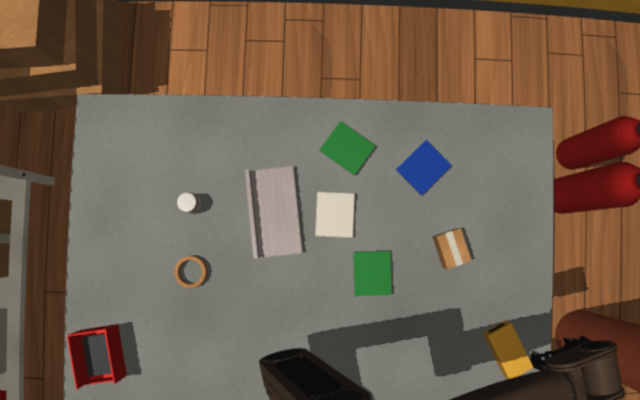

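View pics/scene0.png

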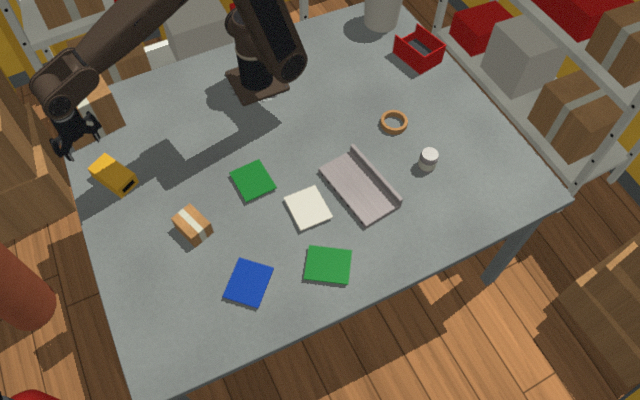

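Top view: off-white lid at (335,215); lookalikes are the green plates (348,148) and (373,273) and the blue plate (424,167). Riser at (275,212), can (187,202), tape (190,271) and carton (453,247). I choose the off-white one. Next I measure it and check a close crop.

```bash
cat > m.py <<'E'
from h import *
def rect(d,mask,z,box):
    m=np.zeros(mask.shape,np.uint8);x0,y0,x1,y1=box;m[y0:y1,x0:x1]=mask[y0:y1,x0:x1]
    m=cv2.morphologyEx(m,cv2.MORPH_OPEN,np.ones((3,3)))
    c=max(cv2.findContours(m,0,1)[0],key=cv2.contourArea).reshape(-1,2)
    P=onz(d,c,z)[:,:2]
    return cv2.minAreaRect((P*1000).astype(np.float32)),cv2.boundingRect(c)
E
python3 - <<'E'
from m import *
for n,box,rb in(("top",(305,180,370,250),(235,155,312,268)),("scene",(275,180,340,240),(310,135,410,235))):
    d=cam(n);im=d["image"];h=cv2.cvtColor(im,cv2.COLOR_RGB2HSV)
    r=im.astype(int)
    wm=((r.min(2)>185)).astype(np.uint8)
    print(n,"lid",rect(d,wm,.019,box))
    rm=((r[:,:,0]-r[:,:,2]>0)&(r[:,:,0]>r[:,:,1]+4)).astype(np.uint8)
    q=rect(d,rm,.023,rb);print("riser",q,cv2.boxPoints(q[0]).round().tolist())
    if n=="top":
        c=im[130:310,170:480]
        save(cv2.resize(c,None,fx=2.5,fy=2.5,interpolation=2),"crop.png")
        print(im[215,335],im[212,285],im[212,310],im[212,250])
E
```

```text
top lid (((591.6828002929688, -59.86729431152344), (118.9020767211914, 80.04492950439453), 1.6640417575836182), (317, 194, 28, 41))
riser (((595.4331665039062, 111.00639343261719), (266.9403076171875, 148.36688232421875), 7.7667717933654785), (245, 166, 58, 93)) [[453.0, 166.0], [473.0, 19.0], [738.0, 56.0], [718.0, 203.0]]
[216 206 186] [168 155 148] [122 123 115] [174 159 152]
scene lid (((590.2396850585938, -71.08103942871094), (108.64440155029297, 128.12014770507812), 89.31659698486328), (285, 186, 46, 43))
riser (((596.4229736328125, 98.46949768066406), (263.808349609375, 126.27159881591797), 7.124014854431152), (319, 153, 76, 73)) [[458.0, 145.0], [473.0, 19.0], [735.0, 52.0], [719.0, 177.0]]
```

View pics/crop.png

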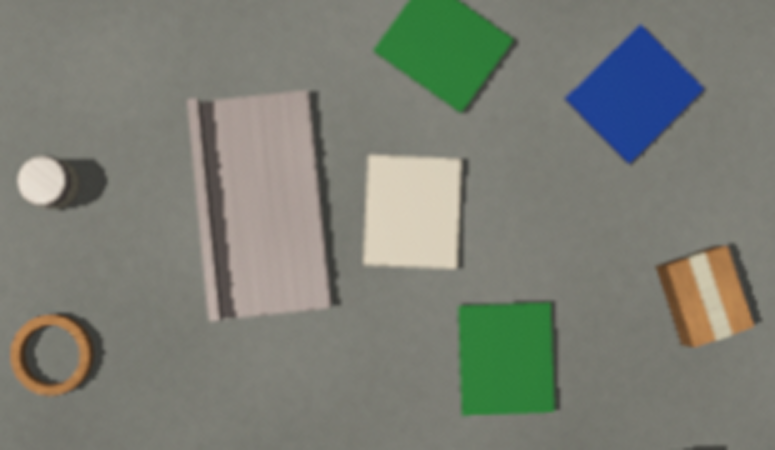

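The crop shows the off-white lid (crop 413,212) beside the riser front (crop 325,200). The green plate at (507,357) is clear of my push path. Plan: use the open gripper with both fingers square to the riser and the tool tilted 15°. I'll slide the lid to the riser, then lift along the edge's arc.

```bash
cat > r.py <<'E'
from h import *
from scipy.spatial.transform import Rotation as Ro
n=np.array([-.125,.992,0]);n/=np.linalg.norm(n);u=np.array([n[1],-n[0],0]);F=np.array([.6045,.0365,0]) # riser front centre
def R(t):
    s,c=np.sin(np.radians(t)),np.cos(np.radians(t)); z=n*s-np.array([0,0,c]); x=n*c+np.array([0,0,s]); return np.c_[x,u,z]
def W(a,b,z): return F+a*n+b*u+np.array([0,0,z])   # a: beyond front face, b: along front
def rel(p,Rt,p0=None,R0=None):
    s=ctrl.get_state()
    p0=s["eef_pos"] if p0 is None else p0; R0=Ro.from_quat(s["tcp_rot"]).as_matrix() if R0 is None else R0
    return np.r_[Ro.from_matrix(R0.T@Rt).as_rotvec()/(2*np.pi), R0.T@(p-p0)/.2].round(3)
def tip(p,Rt): # front-face tip corner given tcp, in riser coords (overhang o)
    pass
def st(o=.014):
    s=ctrl.get_state();p=s["eef_pos"];M=Ro.from_quat(s["tcp_rot"]).as_matrix()
    k=p+M@[.011,0,o]-F
    print("t",round(s["time"],2),"tcp",p.round(4),"a,b,z",(k@n).round(4),(k@u).round(4),k[2].round(4),"tilt",np.degrees(np.arcsin(M[2,0])).round(1),"F",(s["contact_force"]@n).round(1),(s["contact_force"]@u).round(1),s["contact_force"][2].round(1),"op",round(s["opening"],2))
E
python3 - <<'E'
from r import *
print(ctrl.finger_overhang); st()
L=np.array([.590,-.071,0])-F; print("lid a,b",L@n,L@u)
b=L@u
# pre-pose: front face 30mm behind near edge (a=L-.055), tip z=.06
Rt=R(15); p=W(L@n-.055-.035,b,.06)-Rt@[.011,0,.014]; print(p,rel(p,Rt))
E
```

```text
0.014
t 0.2 tcp [ 0.2546 -0.6247  0.2444] a,b,z -0.6094 -0.4192 0.2304 tilt 0.0 F -0.1 -0.2 -0.5 op 1.0
lid a,b -0.10484380447936836 -0.0278258272526079
[ 0.60303311 -0.17443075  0.07067595] [ 0.027  0.035 -0.207  2.463 -1.426  0.871]
```

send_rows(moves="0.013 0.017 -0.1 0.5 -0.29 0 1; 0.027 0.035 -0.207 1 -0.58 0 1;0.027 0.035 -0.207 1 -0.58 0 1;0.027 0.035 -0.207 1 -0.58 0 1;0.027 0.035 -0.207 1 -0.58 0 1;0.027 0.035 -0.207 1 -0.58 0 1;0.027 0.035 -0.207 1 -0.58 0 1;0.027 0.035 -0.207 1 -0.58 0 1;0.027 0.035 -0.207 1 -0.58 0 1")

```text
time: 1.32
eef_pos: [0.3961, -0.4421, 0.2451]
tcp_rot: [0.657, 0.743, 0.085, -0.097]
contact_force: [0.8, -0.8, 0.6]
opening: 1.002
finger_force: 0.0
```

```bash
cat > g.py <<'E'
from r import *
import sys
# args: a b z tilt of front tip corner, overhang
a,b,z,t=map(float,sys.argv[1:5]); o=float(sys.argv[5]) if len(sys.argv)>5 else .014
Rt=R(t); st(o); print(rel(W(a,b,z)-Rt@[.011,0,o],Rt))
E
python3 g.py -.195 -.028 .06 15
```

```text
t 1.32 tcp [ 0.3961 -0.4421  0.2451] a,b,z -0.4346 -0.2666 0.2344 tilt 14.8 F -0.9 0.7 0.6 op 1.0
[-0.000e+00  1.000e-03 -1.000e-03  9.390e-01  1.191e+00  1.149e+00]
```

send_rows(moves="0 0 0 0.3 0.35 0 1; 0 0 0 0.55 0.7 0 1; 0 0 0 0.8 1 0 1; 0 0 0 0.94 1 0.3 1; 0 0 0 0.94 1 0.6 1; 0 0 0 0.94 1 0.9 1; 0 0 0 0.94 1 0.9 1")

```text
time: 2.2
eef_pos: [0.564, -0.1884, 0.1151]
tcp_rot: [0.656, 0.743, 0.084, -0.1]
contact_force: [0.3, -0.4, 0.1]
opening: 1.002
finger_force: 0.0
```

```bash
python3 g.py -.195 -.028 .02 15
python3 - <<'E'
from h import *
w=cam("wrist");t=cam("scene");save(np.vstack([w["image"]]),"w1.png");save(t["image"],"s1.png")
E
```

```text
t 2.2 tcp [ 0.564  -0.1884  0.1151] a,b,z -0.2038 -0.0683 0.1044 tilt 15.0 F -0.5 0.3 0.1 op 1.0
[-0.001 -0.    -0.    -0.066  0.204  0.418]
```

View pics/w1.png

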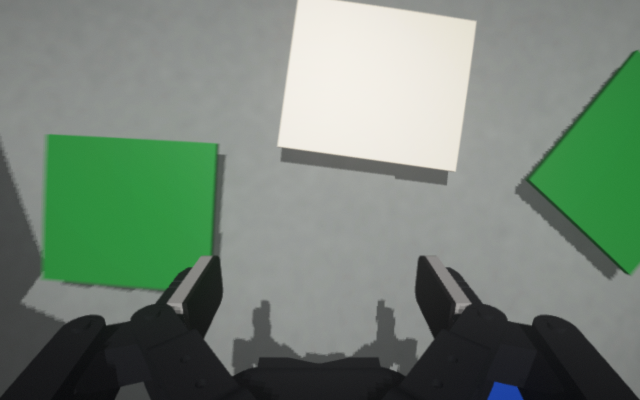

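Wrist view: the lid's near edge runs from (278,148) to (456,170), and the open fingertips are at (215,258) and (420,258). The green plates sit clear on either side.

send_rows(moves="0 0 0 -0.066 0.204 0.1 1; 0 0 0 -0.066 0.204 0.42 1; 0 0 0 -0.066 0.204 0.42 1; 0 0 0 -0.066 0.204 0.42 1")

```text
time: 2.8
eef_pos: [0.6066, -0.179, 0.0369]
tcp_rot: [0.657, 0.743, 0.085, -0.095]
contact_force: [0.1, 0.4, 0.7]
opening: 1.001
finger_force: 0.0
```

send_rows(moves="0 0 0 0 0 0.04 1; 0 0 0 0 0 0.06 1; 0 0 0 0 0 0.06 1")

```text
time: 3.18
eef_pos: [0.6051, -0.1748, 0.0234]
tcp_rot: [0.656, 0.743, 0.085, -0.097]
contact_force: [-1.1, -0.5, 0.1]
opening: 1.002
finger_force: 0.0
```

```bash
python3 g.py -.195 -.028 .004 15
```

```text
t 3.17 tcp [ 0.6051 -0.1748  0.0234] a,b,z -0.1955 -0.0258 0.0127 tilt 14.8 F -0.4 -1.2 0.1 op 1.0
[-0.     0.001 -0.    -0.009 -0.011  0.043]
```

send_rows(moves="0 0 0 0 0 0.02 1; 0 0 0 0 0 0.035 1; 0 0 0 0 0 0.035 1")

```text
time: 3.55
eef_pos: [0.6046, -0.1726, 0.0157]
tcp_rot: [0.656, 0.743, 0.085, -0.097]
contact_force: [0.3, 0.1, -0.1]
opening: 0.999
finger_force: 0.0
```

send_rows(moves="0 0 0 0 0 0.01 1; 0 0 0 0 0 0.015 1; 0 0 0 0 0 0.015 1")

```text
time: 3.92
eef_pos: [0.6048, -0.1721, 0.0132]
tcp_rot: [0.656, 0.743, 0.085, -0.097]
contact_force: [-0.3, -0.3, 0.0]
opening: 1.0
finger_force: 0.0
```

send_rows(moves="0 0 0 0 0 0.01 1; 0 0 0 0 0 0.02 1; 0 0 0 0 0 0.02 1")

```text
time: 4.3
eef_pos: [0.6045, -0.171, 0.0091]
tcp_rot: [0.656, 0.743, 0.085, -0.097]
contact_force: [-0.0, -0.2, -0.1]
opening: 0.999
finger_force: 0.0
```

send_rows(moves="0 0 0 0 0 0.005 1; 0 0 0 0 0 0.01 1; 0 0 0 0 0 0.01 1")

```text
time: 4.68
eef_pos: [0.6046, -0.1706, 0.0074]
tcp_rot: [0.656, 0.743, 0.085, -0.097]
contact_force: [0.2, 0.1, 0.5]
opening: 0.999
finger_force: 0.0
```

send_rows(moves="0 0 0 0.06 0 0.016 1;0 0 0 0.12 0 0.032 1;0 0 0 0.155 0 0.0415 1;0 0 0 0.19 0 0.051 1;0 0 0 0.225 0 0.06 1;0 0 0 0.26 0 0.0697 1;0 0 0 0.295 0 0.079 1;0 0 0 0.32 0 0.0857 1;0 0 0 0.345 0 0.0924 1;0 0 0 0.365 0 0.0978 1;0 0 0 0.38 0 0.1018 1;0 0 0 0.38 0 0.1018 1")

```text
time: 6.18
eef_pos: [0.5948, -0.0922, 0.0073]
tcp_rot: [0.656, 0.743, 0.085, -0.097]
contact_force: [0.4, 0.4, 0.3]
opening: 0.999
finger_force: 0.0
```

```bash
python3 g.py -.1085 -.028 .0095 15 .001
python3 - <<'E'
from h import *
w=cam("wrist");save(w["image"],"w2.png")
E
```

```text
t 6.17 tcp [ 0.5948 -0.0922  0.0073] a,b,z -0.1155 -0.0257 0.0091 tilt 14.8 F 0.3 0.4 0.3 op 1.0
[-0.     0.    -0.     0.035 -0.011  0.007]
```

View pics/w2.png

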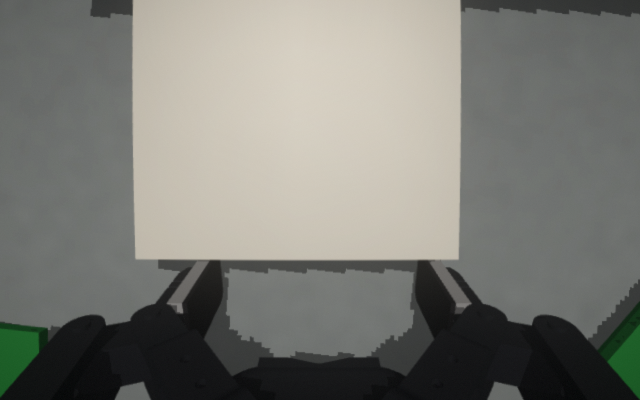

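The lid is square to the fingers (near edge on row 260, columns 135–460), with both fingertips at the edge. Next I close the last few mm to the riser.

send_rows(moves="0 0 0 0.012 0 0.0032 1;0 0 0 0.024 0 0.0064 1;0 0 0 0.029 0 0.0078 1;0 0 0 0.029 0 0.0078 1")

```text
time: 6.72
eef_pos: [0.5941, -0.0864, 0.0072]
tcp_rot: [0.656, 0.743, 0.085, -0.097]
contact_force: [0.4, -0.7, 0.1]
opening: 1.006
finger_force: 0.3
```

send_rows(moves="0 0 0 0.005 0 0.0013 1;0 0 0 0.010 0 0.0026 1;0 0 0 0.010 0 0.0026 1")

```text
time: 7.1
eef_pos: [0.5938, -0.0844, 0.0072]
tcp_rot: [0.656, 0.743, 0.085, -0.097]
contact_force: [-0.2, -1.6, -1.0]
opening: 0.995
finger_force: 0.3
```

```bash
python3 g.py -.1085 -.028 .0095 15 .001
```

```text
t 7.1 tcp [ 0.5938 -0.0844  0.0072] a,b,z -0.1077 -0.0257 0.0091 tilt 14.8 F -1.5 -0.4 -1.0 op 0.99
[-0.     0.001 -0.    -0.003 -0.012 -0.003]
```

send_rows(moves="0 0 0 0.005 0 0.0013 1;0 0 0 0.010 0 0.0026 1;0 0 0 0.010 0 0.0026 1")

```text
time: 7.48
eef_pos: [0.5938, -0.0826, 0.0073]
tcp_rot: [0.656, 0.744, 0.085, -0.096]
contact_force: [0.2, -1.9, -0.8]
opening: 1.0
finger_force: 0.9
```

send_rows(moves="0 0 0 0.005 0 0.0013 1;0 0 0 0.008 0 0.002 1;0 0 0 0.008 0 0.002 1")

```text
time: 7.85
eef_pos: [0.5943, -0.0821, 0.0077]
tcp_rot: [0.656, 0.744, 0.085, -0.095]
contact_force: [1.2, -5.1, -2.1]
opening: 1.001
finger_force: 2.7
```

```bash
cat > arc.py <<'E'
from r import *
def C(phi):
    p=np.radians(phi);s,c=np.sin(p),np.cos(p)
    if phi<49.4: return (-98*c+14*s-12*c-19*s, 98*s+14*c)
    return (-110*c-5*s,110*s)
def pose(phi,t,e=5,bias=0):
    a,z=np.array(C(phi))/1000; r=np.radians(t); e/=1000
    Rt=R(t); tip=W(a+bias/1000+e*np.sin(r),0,z-e*np.cos(r)); return tip-Rt@[.011,0,.001],Rt
def rows(start,lst):
    p0,R0=pose(*start)
    for l in lst: p,Rt=pose(*l); print(l,rel(p,Rt,p0,R0))
E
python3 - <<'E'
from arc import *
rows((0,15),[(2,15),(4,15.5),(6,16),(8,17),(11,18),(14,20),(17,22),(20,24)])
E
```

```text
(2, 15) [ 0.     0.     0.     0.004 -0.    -0.017]
(4, 15.5) [ 0.     0.001 -0.     0.009  0.    -0.032]
(6, 16) [-0.     0.003 -0.     0.014  0.    -0.048]
(8, 17) [ 0.     0.006 -0.     0.02   0.    -0.063]
(11, 18) [ 0.     0.008 -0.     0.03   0.    -0.085]
(14, 20) [-0.     0.014 -0.     0.042 -0.    -0.105]
(17, 22) [ 0.     0.019 -0.     0.055  0.    -0.125]
(20, 24) [ 0.     0.025 -0.     0.07  -0.    -0.143]
```

send_rows(moves="0 0 0 0.008 0 -0.016 1;0 0.001 0 0.013 0 -0.032 1;0 0.003 0 0.018 0 -0.048 1;0 0.006 0 0.024 0 -0.063 1;0 0.006 0 0.024 0 -0.063 1")

```text
time: 8.48
eef_pos: [0.5944, -0.0813, 0.0215]
tcp_rot: [0.655, 0.742, 0.097, -0.109]
contact_force: [1.6, -6.6, -0.0]
opening: 1.001
finger_force: 3.1
```

Run:
```python
from arc import *
st(.001); w=cam("scene");save(cv2.resize(w["image"][100:260,230:450],None,fx=3,fy=3),"s3.png")
```

```text
t 8.47 tcp [ 0.5944 -0.0813  0.0215] a,b,z -0.1048 -0.0247 0.0237 tilt 16.8 F -6.8 0.8 -0.0 op 1.0
```

View pics/s3.png

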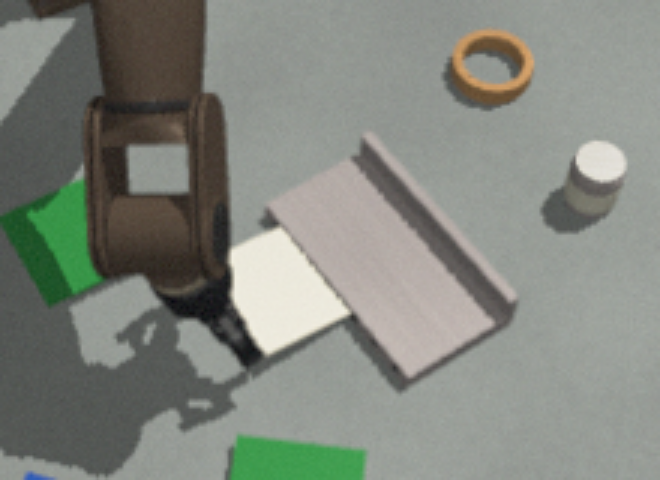

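Lid (crop 290,290) is tight against the riser front. The tip is above plate height and still feels 7 N horizontally, so the near edge is lifting.

Run:
```python
from arc import *
rows((8,17),[(10.5,18),(13,19.5),(15.5,21),(18,22),(21,23),(24,24),(27,25),(30,25)])
```

```text
(10.5, 18) [-0.     0.003  0.     0.009 -0.    -0.018]
(13, 19.5) [ 0.     0.007  0.     0.019 -0.    -0.035]
(15.5, 21) [ 0.     0.011  0.     0.03  -0.    -0.051]
(18, 22) [ 0.     0.014  0.     0.042 -0.    -0.067]
(21, 23) [ 0.     0.017  0.     0.057 -0.    -0.086]
(24, 24) [-0.     0.019  0.     0.074 -0.    -0.103]
(27, 25) [-0.     0.022  0.     0.091  0.    -0.12 ]
(30, 25) [-0.     0.022  0.     0.109  0.    -0.136]
```

send_rows(moves="0 0.003 0 0.009 0 -0.018 1;0 0.007 0 0.019 0 -0.035 1;0 0.011 0 0.03 0 -0.051 1;0 0.014 0 0.042 0 -0.067 1;0 0.014 0 0.042 0 -0.067 1")

```text
time: 9.15
eef_pos: [0.5943, -0.0777, 0.0372]
tcp_rot: [0.65, 0.736, 0.126, -0.14]
contact_force: [1.4, -8.2, 0.3]
opening: 1.001
finger_force: 3.3
```

Run:
```python
from arc import *
st(.001)
rows((18,22),[(21,23),(24,24),(27,25),(30,25),(33,25),(36,25),(39,25),(42,25),(45,25)])
w=cam("wrist");save(w["image"],"w4.png")
```

```text
t 9.15 tcp [ 0.5943 -0.0777  0.0372] a,b,z -0.1014 -0.0244 0.0403 tilt 21.7 F -8.3 0.4 0.3 op 1.0
(21, 23) [ 0.     0.003  0.     0.017  0.    -0.017]
(24, 24) [-0.     0.006  0.     0.035 -0.    -0.033]
(27, 25) [-0.     0.008 -0.     0.053  0.    -0.048]
(30, 25) [-0.     0.008 -0.     0.073  0.    -0.063]
(33, 25) [-0.     0.008 -0.     0.093  0.    -0.076]
(36, 25) [-0.     0.008 -0.     0.115  0.    -0.088]
(39, 25) [-0.     0.008 -0.     0.137  0.    -0.099]
(42, 25) [-0.     0.008 -0.     0.159  0.    -0.108]
(45, 25) [-0.     0.008 -0.     0.183 -0.    -0.116]
```

View pics/w4.png

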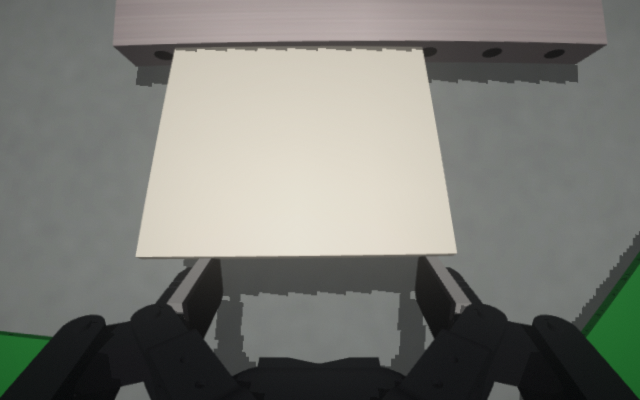

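The lid is raised about 18° (near edge at row 257), with its far edge on the riser front at row 50. Continuing.

send_rows(moves="0 0.003 0 0.016 0 -0.017 1;0 0.006 0 0.033 0 -0.033 1;0 0.008 0 0.051 0 -0.048 1;0 0.008 0 0.07 0 -0.063 1;0 0.008 0 0.07 0 -0.063 1")

```text
time: 9.82
eef_pos: [0.5918, -0.0669, 0.0533]
tcp_rot: [0.646, 0.732, 0.143, -0.162]
contact_force: [0.8, -1.8, -0.0]
opening: 0.998
finger_force: 0.7
```

Run:
```python
from arc import *
st(.001)
rows((30,25),[(33,25),(36,25),(39,25),(42,25),(45,25),(48,25),(51,25),(54,25)])
```

```text
t 9.82 tcp [ 0.5918 -0.0669  0.0533] a,b,z -0.0906 -0.0255 0.057 tilt 24.9 F -1.9 0.5 -0.0 op 1.0
(33, 25) [ 0.     0.     0.     0.021 -0.    -0.012]
(36, 25) [ 0.     0.     0.     0.043  0.    -0.023]
(39, 25) [ 0.     0.     0.     0.066 -0.    -0.032]
(42, 25) [ 0.     0.     0.     0.089 -0.    -0.041]
(45, 25) [ 0.     0.     0.     0.113 -0.    -0.047]
(48, 25) [ 0.     0.     0.     0.137 -0.    -0.052]
(51, 25) [ 0.     0.     0.     0.163 -0.    -0.058]
(54, 25) [ 0.     0.     0.     0.191 -0.    -0.065]
```

send_rows(moves="0 0 0 0.025 0 -0.012 1;0 0 0 0.048 0 -0.023 1;0 0 0 0.071 0 -0.032 1;0 0 0 0.094 0 -0.041 1;0 0 0 0.094 0 -0.041 1")

```text
time: 10.45
eef_pos: [0.5899, -0.0531, 0.0684]
tcp_rot: [0.646, 0.732, 0.142, -0.162]
contact_force: [0.4, -1.0, -0.3]
opening: 1.0
finger_force: 0.2
```

Run:
```python
from arc import *
st(.001)
rows((42,25),[(45,25),(48,25),(51,25),(54,25),(57,25),(60,25),(63,25),(66,25)])
w=cam("wrist");save(w["image"],"w5.png")
```

```text
t 10.45 tcp [ 0.5899 -0.0531  0.0684] a,b,z -0.0766 -0.0256 0.0722 tilt 24.9 F -1.1 0.3 -0.3 op 1.0
(45, 25) [ 0.     0.     0.     0.024 -0.    -0.007]
(48, 25) [ 0.     0.     0.     0.048  0.    -0.012]
(51, 25) [ 0.     0.     0.     0.074 -0.    -0.018]
(54, 25) [ 0.     0.     0.     0.102 -0.    -0.024]
(57, 25) [ 0.     0.     0.     0.129  0.    -0.029]
(60, 25) [ 0.     0.     0.     0.157 -0.    -0.033]
(63, 25) [ 0.     0.     0.     0.186 -0.    -0.035]
(66, 25) [ 0.     0.     0.     0.214  0.    -0.035]
```

View pics/w5.png

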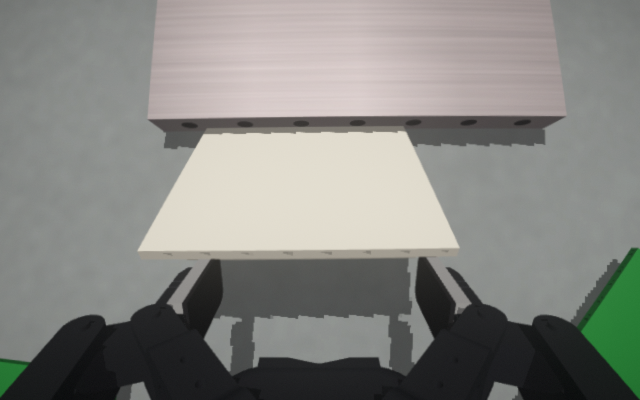

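The lid is about 42° up, still square on both fingers.

send_rows(moves="0 0 0 0.027 0 -0.007 1;0 0 0 0.052 0 -0.012 1;0 0 0 0.078 0 -0.018 1;0 0 0 0.106 0 -0.024 1;0 0 0 0.133 0 -0.029 1;0 0 0 0.161 0 -0.033 1;0 0 0 0.161 0 -0.033 1")

```text
time: 11.38
eef_pos: [0.5869, -0.027, 0.0881]
tcp_rot: [0.646, 0.732, 0.142, -0.162]
contact_force: [-0.3, -0.1, -0.4]
opening: 1.002
finger_force: 0.2
```

Run:
```python
from arc import *
st(.001)
rows((60,25),[(63,24),(66,23),(69,22),(72,21),(75,20),(78,19),(81,18),(84,17),(87,16),(90,15)])
```

```text
t 11.38 tcp [ 0.5869 -0.027   0.0881] a,b,z -0.0504 -0.0254 0.0918 tilt 24.9 F -0.0 -0.3 -0.4 op 1.0
(63, 24) [ 0.    -0.003  0.     0.028 -0.    -0.003]
(66, 23) [ 0.    -0.006  0.     0.056 -0.    -0.004]
(69, 22) [ 0.    -0.008  0.     0.084 -0.    -0.004]
(72, 21) [ 0.    -0.011  0.     0.112 -0.    -0.003]
(75, 20) [-0.    -0.014  0.     0.14  -0.     0.   ]
(78, 19) [ 0.    -0.017  0.     0.167  0.     0.005]
(81, 18) [-0.    -0.019  0.     0.195  0.     0.011]
(84, 17) [ 0.    -0.022 -0.     0.222  0.     0.019]
(87, 16) [-0.    -0.025  0.     0.249  0.     0.028]
(90, 15) [-0.    -0.028  0.     0.275 -0.     0.038]
```

send_rows(moves="0 -0.003 0 0.03 0 -0.003 1;0 -0.006 0 0.06 0 -0.004 1;0 -0.008 0 0.088 0 -0.004 1;0 -0.011 0 0.117 0 -0.003 1;0 -0.014 0 0.146 0 0 1;0 -0.017 0 0.174 0 0.005 1;0 -0.017 0 0.174 0 0.005 1")

```text
time: 12.25
eef_pos: [0.5828, 0.0051, 0.1018]
tcp_rot: [0.653, 0.74, 0.108, -0.122]
contact_force: [0.5, 0.0, -0.9]
opening: 0.998
finger_force: 0.0
```

Run:
```python
from arc import *
st(.001)
w=cam("wrist");s=cam("scene");save(np.hstack([cv2.resize(w["image"],(400,250)),cv2.resize(s["image"][90:240,250:430],(400,333))[:250]]),"w6.png")
```

```text
t 12.25 tcp [0.5828 0.0051 0.1018] a,b,z -0.0178 -0.0255 0.1044 tilt 18.7 F -0.0 0.5 -0.9 op 1.0
```

View pics/w6.png

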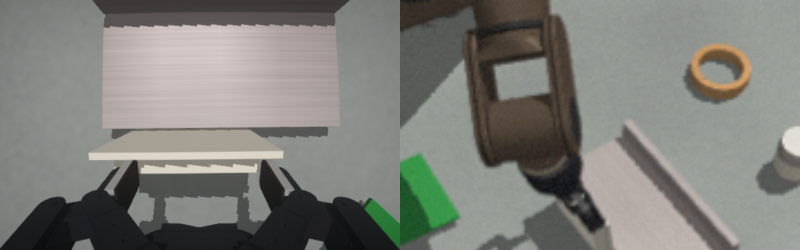

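Wrist view (left) shows the lid at about 80°, its top edge at (185,155). The riser deck beyond it is clear. Now I tip it over.

send_rows(moves="0 -0.003 0 0.028 0 0.010 1;0 -0.006 0 0.057 0 0.019 1;0 -0.009 0 0.085 0 0.029 1;0 -0.012 0 0.114 0 0.04 1;0 -0.012 0 0.142 0 0.052 1;0 -0.012 0 0.142 0 0.052 1")

```text
time: 13.1
eef_pos: [0.5791, 0.0349, 0.1013]
tcp_rot: [0.656, 0.744, 0.083, -0.095]
contact_force: [-1.7, -0.4, 3.8]
opening: 1.0
finger_force: 1.6
```

Run:
```python
from arc import *
st(.001)
```

```text
t 13.1 tcp [0.5791 0.0349 0.1013] a,b,z 0.0125 -0.0254 0.1031 tilt 14.5 F -0.1 -1.8 3.8 op 1.0
```

send_rows(moves="0 0 0 0.015 0 -0.012 1;0 0 0 0.044 0 -0.005 1;0 0 0 0.073 0 0.003 1;0 0 0 0.102 0 0.011 1;0 0 0 0.12 0 0.017 1;0 0 0 0.12 0 0.017 1")

```text
time: 13.85
eef_pos: [0.5759, 0.0586, 0.1034]
tcp_rot: [0.656, 0.744, 0.083, -0.095]
contact_force: [-0.3, 0.2, 0.2]
opening: 0.999
finger_force: 0.0
```

Run:
```python
from arc import *
st(.001)
w=cam("wrist");s=cam("scene");save(np.hstack([cv2.resize(w["image"],(400,250)),cv2.resize(s["image"][90:240,250:430],(400,333))[83:]]),"w7.png")
```

```text
t 13.85 tcp [0.5759 0.0586 0.1034] a,b,z 0.0364 -0.0256 0.1052 tilt 14.4 F 0.3 -0.2 0.2 op 1.0
```

View pics/w7.png

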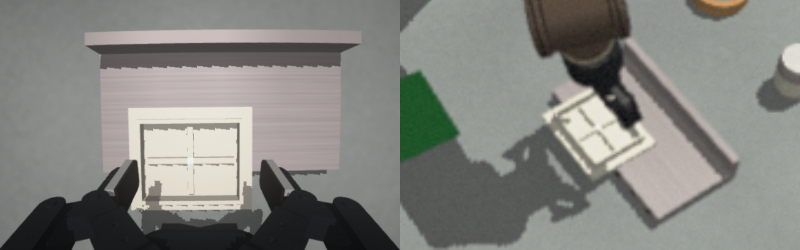

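The lid has fallen on to the deck hollow side up (left view, 190,160), overhanging the front edge. I'll retreat up and back, then measure.

send_rows(moves="0 0 0 0 0 -0.15 1;0 0 0 0 0 -0.2 1;0 -0.02 0 -0.3 0 -0.28 1;0 -0.04 0 -0.6 0 -0.35 1;0 -0.04 0 -0.6 0 -0.35 1;0 -0.04 0 -0.6 0 -0.35 1")

```text
time: 14.7
eef_pos: [0.5923, -0.074, 0.1408]
tcp_rot: [0.662, 0.75, 0.0, -0.001]
contact_force: [0.6, 0.4, -0.1]
opening: 1.0
finger_force: 0.0
```

```bash
cat > lid.py <<'E'
from m import *
from r import n,u,F,st,R,W,rel
def lid(z=.028,names=("wrist","scene","top")):
    for nm in names:
        d=cam(nm);r=d["image"].astype(int)
        m=((r[:,:,0]-r[:,:,2]>18)&(r.min(2)>120)&(r[:,:,0]-r[:,:,1]<25)).astype(np.uint8)
        c0=proj(d,[[.588,.04,.028]])[0]
        cs=cv2.findContours(cv2.morphologyEx(m,cv2.MORPH_CLOSE,np.ones((3,3))),0,1)[0]
        cs=[c for c in cs if cv2.contourArea(c)>100 and abs(cv2.pointPolygonTest(c,tuple(map(float,c0)),True))<(60 if nm!="wrist" else 400)]
        for c in sorted(cs,key=cv2.contourArea)[-2:]:
            P=onz(d,c.reshape(-1,2),z)-F; q=cv2.minAreaRect((np.c_[P@u,P@n]*1000).astype(np.float32))
            print(nm,"b,a",np.round(q[0],1),np.round(q[1],1),round(q[2],1))
E
python3 -c "
from lid import *
st(.001);lid()"
```

```text
t 14.7 tcp [ 0.5923 -0.074   0.1408] a,b,z -0.0971 -0.0259 0.1399 tilt 0.1 F 0.3 0.7 -0.1 op 1.0
wrist b,a [-58.7  14. ] [ 4.9 42.4] 89.6
wrist b,a [-10.   14.4] [43.1  4.9] 0.1
scene b,a [-35.6  19.6] [131.6 113.2] 0.6
top b,a [ -0.9 140.4] [259.8  11.3] 0.7
top b,a [-1.9 39.2] [153.8 257.6] 89.9
```

```bash
python3 g.py -.065 -.034 .032 0 .001
```

```text
t 14.85 tcp [ 0.5924 -0.0734  0.141 ] a,b,z -0.0966 -0.0257 0.14 tilt 0.1 F 0.0 -0.1 -0.1 op 1.0
[-0.    -0.    -0.     0.157 -0.041  0.54 ]
```

send_rows(moves="0 0 0 0.08 -0.04 0.2 1;0 0 0 0.157 -0.04 0.4 1;0 0 0 0.157 -0.04 0.54 1;0 0 0 0.157 -0.04 0.54 1;0 0 0 0.157 -0.04 0.54 1")

```text
time: 15.48
eef_pos: [0.5817, -0.0441, 0.0346]
tcp_rot: [0.662, 0.75, 0.0, 0.0]
contact_force: [0.3, -0.1, 0.7]
opening: 1.001
finger_force: 0.0
```

send_rows(moves="0 0 0 0.04 0 0 1;0 0 0 0.08 0 0 1;0 0 0 0.12 0 0 1;0 0 0 0.16 0 0 1;0 0 0 0.2 0 0 1;0 0 0 0.24 0 0 1;0 0 0 0.28 0 0 1;0 0 0 0.31 0 0 1;0 0 0 0.34 0 0 1;0 0 0 0.34 0 0 1")

```text
time: 16.73
eef_pos: [0.5722, 0.0239, 0.0334]
tcp_rot: [0.662, 0.75, 0.0, -0.001]
contact_force: [0.2, -0.1, 0.2]
opening: 1.001
finger_force: 0.0
```

```bash
python3 -c "
from lid import *
st(.001);lid(.028,('scene','top'))"
```

```text
t 16.73 tcp [0.5722 0.0239 0.0334] a,b,z 0.0025 -0.0336 0.0324 tilt 0.1 F -0.2 0.2 0.2 op 1.0
scene b,a [-34.4  47.7] [130.2 109.6] 0.1
top b,a [ -0.6 140.1] [259.8  11.2] 0.5
top b,a [-1.7 60.2] [255.9 110.5] 0.4
```

send_rows(moves="0 0 0 0.03 0 0 1;0 0 0 0.06 0 0 1;0 0 0 0.085 0 0 1;0 0 0 0.105 0 0 1;0 0 0 0.12 0 0 1;0 0 0 0.12 0 0 1")

```text
time: 17.58
eef_pos: [0.5692, 0.0475, 0.0334]
tcp_rot: [0.662, 0.75, 0.0, -0.001]
contact_force: [-0.2, 0.4, 0.5]
opening: 1.005
finger_force: 0.0
```

send_rows(moves="0 0 0 0.008 0 0 1;0 0 0 0.015 0 0 1;0 0 0 0.015 0 0 1")

```text
time: 17.95
eef_pos: [0.5689, 0.0502, 0.0334]
tcp_rot: [0.662, 0.75, 0.0, -0.001]
contact_force: [-0.6, -0.4, 0.9]
opening: 1.001
finger_force: 0.2
```

```bash
python3 -c "
from lid import *
st(.001);lid(.028,('scene',))"
```

```text
t 17.95 tcp [0.5689 0.0502 0.0334] a,b,z 0.029 -0.0336 0.0324 tilt 0.1 F -0.3 -0.7 0.9 op 1.0
scene b,a [ 0.3 86.9] [ 79.9 128.2] 50.8
```

send_rows(moves="0 0 0 0.008 0 0 1;0 0 0 0.015 0 0 1;0 0 0 0.015 0 0 1")

```text
time: 18.38
eef_pos: [0.5686, 0.0533, 0.0334]
tcp_rot: [0.662, 0.75, 0.0, -0.001]
contact_force: [-0.5, -0.0, 0.4]
opening: 0.999
finger_force: 0.2
```

send_rows(moves="0 0 0 0.005 0 0 1;0 0 0 0.01 0 0 1;0 0 0 0.01 0 0 1")

```text
time: 18.75
eef_pos: [0.569, 0.054, 0.0338]
tcp_rot: [0.661, 0.75, -0.0, 0.001]
contact_force: [1.5, -5.4, -0.5]
opening: 0.999
finger_force: 2.7
```

send_rows(moves="0 0 0 0.004 0 0 1;0 0 0 0.004 0 0 1;0 0 0 0.004 0 0 1")

```text
time: 19.12
eef_pos: [0.5693, 0.0541, 0.034]
tcp_rot: [0.661, 0.751, -0.001, 0.001]
contact_force: [2.1, -7.2, 0.3]
opening: 0.998
finger_force: 3.6
```

send_rows(moves="0 0 0 -0.05 0 0 1;0 0 0 -0.1 0 -0.1 1;0 0 0 -0.3 0 -0.4 1;0 0 0 -0.6 0 -0.7 1;0 0 0 -0.9 0 -0.8 1;0 0 0 -0.9 0 -0.8 1;0 0 0 -0.9 0 -0.8 1;0 0 0 -0.9 0 -0.8 1")

```text
time: 20.12
eef_pos: [0.5902, -0.1221, 0.1931]
tcp_rot: [0.662, 0.75, 0.0, -0.001]
contact_force: [-0.1, -0.2, -0.2]
opening: 1.002
finger_force: 0.0
```

Run:
```python
from lid import *
st(.001)
for nm in("scene","top"):
    d=cam(nm);r=d["image"].astype(int)
    for th in (6,20,30):
        m=((r[:,:,0]-r[:,:,2]>th+8)&(r.min(2)>110)&(r[:,:,1]-r[:,:,2]>th)).astype(np.uint8)
        c0=proj(d,[W(.073,-.034,.028)])[0];x,y=c0.astype(int)
        k=np.zeros_like(m);k[y-45:y+45,x-45:x+45]=m[y-45:y+45,x-45:x+45]
        cs=[c for c in cv2.findContours(k,0,1)[0]]
        if not cs: continue
        c=np.vstack([q for q in cs if cv2.contourArea(q)>15] or cs).reshape(-1,2)
        P=onz(d,c,.028)-F;q=cv2.minAreaRect((np.c_[P@u,P@n]*1000).astype(np.float32));print(nm,th,np.round(q[0],1),np.round(q[1],1),round(q[2],1))
    print(r[y-12:y+13:4,x].tolist())
```

```text
t 20.12 tcp [ 0.5902 -0.1221  0.1931] a,b,z -0.1446 -0.034 0.1921 tilt 0.1 F -0.2 -0.1 -0.2 op 1.0
scene 6 [-34.2  74.5] [112.1 140.1] 88.4
[[235, 231, 220], [231, 227, 216], [231, 227, 212], [229, 226, 209], [233, 230, 217], [232, 230, 217], [234, 231, 216]]
top 6 [-11.7  75.3] [241.6 144.8] 0.5
top 20 [-34.3  70.2] [118.7  91.8] 0.6
[[185, 175, 157], [210, 200, 180], [200, 190, 170], [230, 225, 209], [217, 207, 187], [230, 222, 202], [231, 224, 204]]
```

Run:
```python
from lid import *
d=cam("wrist");r=d["image"].astype(int)
m=((r[:,:,1]-r[:,:,2]>9)&(r.min(2)>110)).astype(np.uint8)
save(np.hstack([d["image"]]),"end.png")
lo=[];fa=[]
for b in np.arange(-.085,.02,.01):
    A=np.arange(-.01,.05,.0005); px=proj(d,[W(a,b,.028) for a in A]).round().astype(int)
    v=[m[y,x] if 0<=y<400 and 0<=x<640 else 0 for x,y in px]; lo.append(A[np.argmax(v)] if any(v) else np.nan)
    A=np.arange(.16,.1,-.0005); px=proj(d,[W(a,b,.028) for a in A]).round().astype(int)
    v=[m[y,x] if 0<=y<400 and 0<=x<640 else 0 for x,y in px]; fa.append(A[np.argmax(v)] if any(v) else np.nan)
print(np.round(lo,4),np.round(fa,4))
```

```text
[nan nan nan nan nan nan nan nan nan nan nan] [nan nan nan nan nan nan nan nan nan nan nan]
```

Run:
```python
from lid import *
for nm in ("wrist","scene","top"):
    d=cam(nm);g=d["image"].astype(float);f=cv2.GaussianBlur(g,(3,3),0)
    print(nm,proj(d,[W(.02,-.034,.028)])[0].round())
    def edge(A,z,bs):
        o=[]
        for b in bs:
            px=proj(d,[W(a,b,z) for a in A]).astype(np.float32)
            v=cv2.remap(f,px[:,:1],px[:,1:],1)[:,0]; o.append(A[np.argmax(np.abs(np.gradient(v,axis=0)).sum(1))])
        return np.round(np.array(o)*1000,1)
    bs=np.arange(-.085,.02,.015)
    print("near",edge(np.arange(.008,.03,.0005),.028,bs)); print("front",edge(np.arange(-.012,.012,.0005),.023,bs))
```

```text
wrist [318. -38.]
near [8. 8. 8. 8. 8. 8. 8. 8.]
front [-5. -5. -5. -5. -5. -5. -5. -5.]
scene [339. 185.]
near [28.  27.  27.5 29.5 28.  29.5 29.5 21. ]
front [5.  2.  2.5 4.  3.5 3.  2.5 3.5]
top [292. 221.]
near [22.  26.5 26.5 20.  27.5 26.  27.  19.5]
front [1.5 3.  2.  2.  2.  2.  2.5 2.5]
```

```bash
python3 -c "
from plant import ctrl
print(ctrl.sign_off())"
```

```text
the job is handed in; nothing more can be done
None
```

I turned the lid over on to the riser and pushed it home against the back lip, hollow side up, then handed the job in at about 20 s. The highest contact force I read was about 8 N. I never touched the carton, the tape or the can. The final fit was checked only by camera measurements: the position matches home and it looks square, but the edge readings were noisy.

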